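# Feel out the thumb notch and spring the tool-box lid

## Task

Spring open the oak lid of the grey tool box on the repair bench: put a fingertip on top of the box's oak front rail near one end (either will do), run it inwards along the rail until it finds the thumb notch, and press the steel catch inside the notch right down so that the lid springs up by itself. Then draw the hand clear and leave the lid standing ajar, with nothing else on the bench lifted or pushed out of its place.

Things in the scene. Friction and masses are not known exactly. Their poses are not given: they have to be found in the camera images.
- tool_box: Grey sheet-steel tool box with an oak lid, fixed to the bench: 220 mm front to back, 350 mm wide, 80 mm high. Origin: on its underside at bench height, midway along its width, 115 mm behind its front face. x points from its front (the robot's side) to its back, y along its width to its left end, z up. An oak rail runs along the whole front edge, its top level with the shut lid behind it.
- rail_left (a point): Left end (box y = +175 mm) of the oak front rail, on its top face, 80 mm above the bench, midway across it. The rail is 48 mm deep (box x from -115 to -67 mm) and 350 mm long; its outer 90 mm at each end stand 0.3 mm proud of the middle. In the middle part is the thumb notch.
- rail_right (a point): Right end (box y = -175 mm) of the same rail, likewise. The thumb notch is 52 mm wide along the rail, cut down from the top through the rail's whole depth and open to the front; its middle lies anywhere up to 42 mm to either side of the rail's middle: different each time and not given, to be found by feel or by eye.
- thumb_catch (a joint): Steel spring catch in the notch: angle in rad, 0 at rest, 0.32 fully pressed; springs back. Its pad fills the notch (42 mm along y, box x -112 to -74 mm), top 12 mm below the rail's; behind it a hook stands 10 mm higher. At box x -98 mm it goes down 9 mm in all, tilting about a pin along y under its back edge; it frees the lid 6 to 7 mm down (0.22 to 0.25). Takes 3 N at first, 6 N to bottom.
- lid (a joint): Opening angle of the oak lid, rad: 0 shut, 0.38 at its stop. 350 by 158 by 12 mm, hinged along the box's back edge, front edge at box x = -60 mm. The catch holds it shut; once freed, a damped spring lifts it to its stop in about half a second, its front edge then about 60 mm above the rail, and it stays there.
- pulley_a: Brass pulley lying flat, 44 mm across, with a hub, 26 mm high in all; origin at the centre of its underside. Bystander in front of the box.
- pulley_b: A second brass pulley like the first, also in front of the box. Bystander.
- fuse: White ceramic block fuse with metal ends and blades, 30 by 83 by 26 mm, lying along its y; origin at the centre of its underside. Bystander in front of the box.
- coin_tray: Blue plastic coin tray with dividers, 160 by 120 by 32 mm; origin at the centre of its underside. Bystander to the left of the box.
- reader_head: Black card reader head, 75 by 140 mm over its ears, 46 mm high; origin at the centre of its underside. Bystander to the right of the box.
- screwdriver: Screwdriver, 190 mm long, lying along its x behind the box; origin near the middle of its underside. Bystander.
- wrench: Steel wrench, 150 mm long, lying along its x to the right of the box; origin near the middle of its underside. Bystander.

How it is judged:
By the outcome, as a careful person would: the job done as asked, in the order asked, and still so for the second after the job is handed in, with the robot touching nothing.
It also fails if it takes over 64 s, if anything falls off the work surface, if the arm or the gripper's body presses on something with over 40 N, if the wrist force passes 120 N, or if a joint passes its speed limit or range.

## Robot

A 7-joint arm with a two-finger parallel gripper is mounted at the origin on the work surface. World frame = base frame: x ahead of the robot, y to its left, z up, the work surface at z = 0. Lengths are in mm, angles in rad, forces in N, time in s.
With the tool pointing down it reaches from about 400 to 850 mm from the base axis. Payload 6.9 kg.
Tool frame: the origin (TCP) lies at the very end of the fingers, on their centre line; the grasp point (between the pads) lies 19 mm behind it; x points along the fingers, y is the direction in which the jaws open and shut, and the axes are right-handed (so a half turn about x gives the same grasp; the last joint's range is limited). The gripper opens to 85 mm and grips with 20 to 120 N. Pads are 22 mm wide; open, the fingers measure 114 mm over their backs; the gripper's body (76 mm by 85 mm) begins 54 mm behind the grasp point. The pads swing forward as they close: fully open they stand 13 mm farther back than shut.
Start: joints at [1.218, 0.507, -0.238, 1.5, 0.126, 1.149, -0.155], TCP at [276.205, -560.643, 193.075] pointing down, gripper open.
Joint ranges: [-3.08, 3.08], [-0.24, 2.05], [-1.43, 1.35], [0, 2.5], [-1.52, 4.66], [0.17, 1.96], [-2.89, 2.89]. Speed limits (rad/s): [2.39, 2.39, 3.14, 3.14, 3.14, 3.14, 3.14].

## Interface

Orientations are given as a 3x3 rotation matrix whose columns are the frame's x, y, z axes.
In Python, from workcell import state, grab_frame, ctrl gives the robot as it stands.
- The arm moves only by the tool servo_tool, never from a script. Its argument "targets" is a list of rows, each a list of 2 entries, a list of its own where there are three numbers: the shift along the tool's x, y, z in cm, then the turn about the tool's x in rad. A call has 1 to 8 rows; each row shifts and turns the commanded pose from where the row before left it, along the tool's axes as they then stand; what a row does not reach is not made up. A row lasts 1/8 s, in which the tool goes at most 62.5 mm and 10.7 degrees, less where a joint would pass 70% of its speed; a pose out of reach is approached as far as the arm can. A call is refused whole if a number of a shift passes 6.25 or a number of a turn 0.188, either way. A call with a gripper value outside its range is refused whole. "claw" is the closure, from -1 (fully open) to 1 (shut), so that 0 is half open, set as the call begins (left out, the last holds). The fingers move at their own pace and stop on an object; "force" is the grip in N (left out, the last holds). Time passes only in rows, so rows that do not move let the fingers close. It gives the time, the measured TCP pose, the force and the opening at its end, in the units of the state.
- state(): the state, without advancing time (a new reading comes with each control period).
- grab_frame(name): name is "scene" or "top" or "wrist"; returns a dict with "frame" (420x560x3 uint8, blue, green, red), "z_map" (420x560 float32, mm along the optical axis (not along the pixel's ray), 0 where there is no reading), "K" (3x3 intrinsics, pixels), "D" ([k1, k2, p1, p2, k3] as OpenCV has them; the pictures are not rectified), "rvec" (rotation vector, rad) and "tvec" (3), from world to camera coordinates, as OpenCV has them; the wrist camera has in their place "mount" (4x4, takes a point from camera to tool coordinates, whose origin is the TCP and whose axes are the tool frame's). Camera axes: x right, y down, z forward; pixel columns grow to the right and rows downward; lengths in mm; the calibration is good to about 2 mm. A picture is of the moment at which its call begins: read the wrist's pose just before it.
- ctrl.job_done(): hands the job in, once; it reports no verdict.
The state is a dict: "time": time; "joints": joint angles; "joint_vel": joint speeds; "effort": joint torques, N m; "tcp_pos": TCP position; "tool_rot": TCP orientation; "contact_force": force on the tool from outside, world axes, zero at the start; "wrist_torque": the same for the moment, N m; "width": opening from 0.0 (shut) to 1.0 (fully open).
Only numpy, scipy, OpenCV 4.12 (cv2) and the standard library are available. Lean on these libraries where they do the work, as an engineer would, in place of code of your own. Each camera call takes 0.05 s, during which the arm holds its last target.

## Working session

There is one attempt and no reset: what is moved stays moved. The work goes in short steps, Python scripts to look and compute and a tool call to move; the robot and the scene stay as the last step left them, time stands still between calls to the robot, and variables do not carry over. Pictures are saved under pics/ and viewed, and the job is handed in when it is done.

Besides the shell and the picture viewer there is one more tool, called after "Call:" in YAML: its name, and indented under it one key for each argument. servo_tool: Moves the arm, as the interface text tells. Its arguments: {"type":"object","properties":{"targets":{"type":"array"},"claw":{"type":"number"},"force":{"type":"number"}},"required":["targets"]}

```bash
mkdir -p pics; ls
python3 - <<'E'
from workcell import state, grab_frame
import cv2, numpy as np, pickle
s=state(); print(s)
for n in("scene","top"):
    f=grab_frame(n); cv2.imwrite(f"pics/{n}0.png",f["frame"]); pickle.dump(f,open(n+"0.pkl","wb"))
    R=cv2.Rodrigues(np.array(f["rvec"],float))[0]; print(n,(-R.T@np.array(f["tvec"]).ravel()).round())
E
```

```text
pics
{'time': 0.0, 'joints': array([ 1.21849928,  0.50834367, -0.23753087,  1.50113971,  0.12567625,
        1.14890972, -0.15476986]), 'joint_vel': array([ 0.00047735,  0.00070781, -0.00184054, -0.00254773,  0.00146692,
       -0.00035423,  0.00209528]), 'effort': array([-9.10773997e-04, -6.20601153e+01, -2.18650885e+00, -2.49650860e+01,
        1.27116346e-02,  1.21932602e-02, -1.10913588e-04]), 'tcp_pos': array([ 275.91530439, -560.15177637,  192.22395241]), 'tool_rot': array([[-8.11345995e-04,  4.42011627e-01, -8.97008954e-01],
       [ 1.62185498e-03, -8.97007488e-01, -4.42012371e-01],
       [-9.99998356e-01, -1.81344340e-03,  1.09046755e-05]]), 'contact_force': array([ 0.00163836, -0.05645473, -0.27481277]), 'wrist_torque': array([-0.02991815, -0.00691557, -0.00668001]), 'width': 1.0003602917700911}
scene [1410.  366.  706.]
top [ 408.   49. 1105.]
```

View pics/scene0.png

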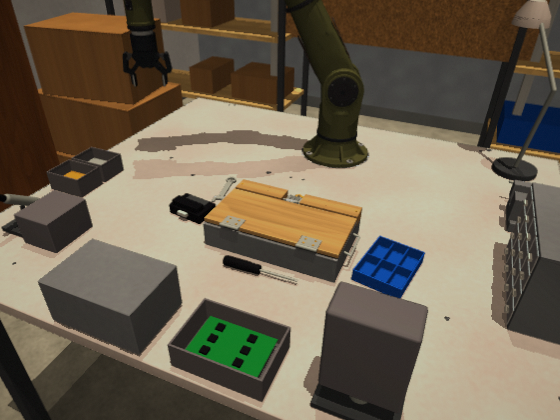

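View pics/top0.png

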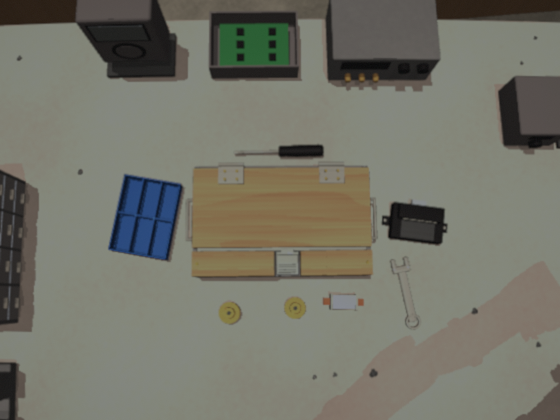

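The top view shows the oak rail at rows 250–277, columns 192–372. The notch, with the grey catch in it, is at columns 275–300. Next I'll measure these.

```bash
cat > h.py <<'E'
import numpy as np, cv2, pickle
def cast(f,uv,z):
    R=cv2.Rodrigues(np.array(f["rvec"],float))[0]; t=np.array(f["tvec"],float).ravel(); C=-R.T@t
    n=cv2.undistortPoints(np.array(uv,float).reshape(-1,1,2),np.array(f["K"]),np.array(f["D"])).reshape(-1,2)
    d=np.c_[n,np.ones(len(n))]@R
    return C+d*((z-C[2])/d[:,2])[:,None]
def depthpt(f,uv):
    R=cv2.Rodrigues(np.array(f["rvec"],float))[0]; t=np.array(f["tvec"],float).ravel()
    uv=np.array(uv,float).reshape(-1,2)
    n=cv2.undistortPoints(uv.reshape(-1,1,2),np.array(f["K"]),np.array(f["D"])).reshape(-1,2)
    z=np.array([f["z_map"][int(round(v)),int(round(u))] for u,v in uv])
    return (np.c_[n,np.ones(len(n))]*z[:,None]-t)@R
E
python3 - <<'E'
from h import *
f=pickle.load(open("top0.pkl","rb")); im=f["frame"]
hsv=cv2.cvtColor(im,cv2.COLOR_BGR2HSV)
m=cv2.inRange(hsv,(8,90,60),(28,255,255)); m[:150]=0; 
cs,_=cv2.findContours(m,cv2.RETR_EXTERNAL,cv2.CHAIN_APPROX_NONE)
for c in cs:
    if cv2.contourArea(c)<150: continue
    r=cv2.minAreaRect(c); b=cv2.boxPoints(r)
    print(cv2.contourArea(c),b.round(1).tolist()); print(cast(f,b,80).round(1).tolist())
pts=[(210,262),(250,262),(270,264),(288,262),(288,270),(288,255),(320,264),(360,264),(280,210),(230,312),(295,307),(343,302)]
print(np.c_[pts,depthpt(f,pts).round(1)])
cv2.imwrite("pics/crop.png",cv2.resize(im[235:325,180:390],None,fx=3.8,fy=3.8,interpolation=cv2.INTER_CUBIC))
E
```

```text
331.0 [[219.0, 302.0], [239.0, 302.0], [239.0, 323.0], [219.0, 323.0]]
[[392.0, 148.9, 80.0], [391.5, 110.8, 80.0], [352.1, 111.0, 80.0], [352.6, 149.0, 80.0]]
309.0 [[280.5, 307.5], [294.5, 293.5], [308.5, 307.5], [294.5, 321.5]]
[[379.9, 31.9, 80.0], [405.9, 4.6, 80.0], [379.0, -21.6, 80.0], [353.1, 5.7, 80.0]]
1880.0 [[192.0, 252.0], [273.0, 252.0], [273.0, 276.0], [192.0, 276.0]]
[[488.1, 201.1, 80.0], [486.0, 44.6, 80.0], [439.9, 45.3, 80.0], [442.0, 200.7, 80.0]]
1653.5 [[299.8999938964844, 251.0], [371.0, 249.89999389648438], [371.3999938964844, 274.3999938964844], [300.29998779296875, 275.6000061035156]]
[[487.1, -7.5, 80.0], [487.0, -145.9, 80.0], [439.5, -144.7, 80.0], [439.9, -7.2, 80.0]]
12651.5 [[192.1999969482422, 168.8000030517578], [369.5, 167.0], [370.29998779296875, 245.1999969482422], [193.0, 247.0]]
[[652.8, 202.4, 80.0], [652.3, -150.1, 80.0], [496.2, -144.9, 80.0], [497.7, 199.2, 80.0]]
[[ 210.   262.   468.5  166.4   78.1]
 [ 250.   262.   467.4   89.2   79.7]
 [ 270.   264.   463.1   50.7   77.5]
 [ 288.   262.   467.    15.6   66.6]
 [ 288.   270.   451.5   15.9   67.2]
 [ 288.   255.   480.7   15.3   66.7]
 [ 320.   264.   461.4  -45.6   81.1]
 [ 360.   264.   460.  -123.2   81.2]
 [ 280.   210.   567.7   29.8   81.3]
 [ 230.   312.   371.1  132.1   26.8]
 [ 295.   307.   378.9    1.8   25.9]
 [ 343.   302.   387.   -95.4   24.7]]
```

View pics/crop.png

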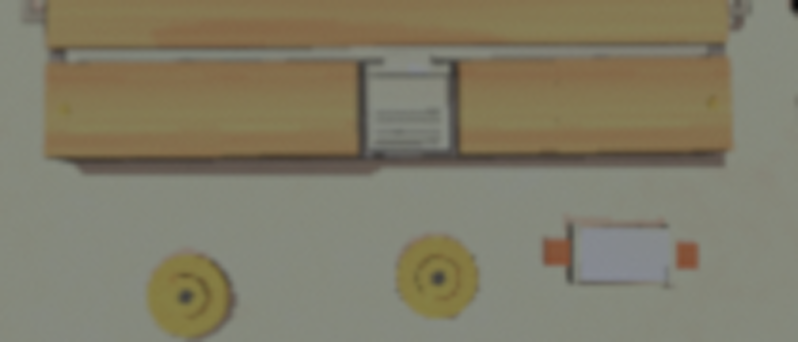

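The rail top spans x≈440–488, y≈-147 to +201, at a height of about 80, and its length of about 348 matches the 350 given. The notch runs from y≈-7 to 45, so it is 52 wide with its middle at about 19. That lies about 8 mm from the rail's middle, within the ±42 given. I'll close the fingers and turn the jaws along the rail while staying high.

Call:
servo_tool:
  targets:
    - [[0,0,0],0.153]
    - [[0,0,0],0.153]
    - [[0,0,0],0.151]
    - [[0,0,0],0]
    - [[0,0,0],0]
  claw: 1
  force: 40

```text
time: 0.72
tcp_pos: [276.2, -560.5, 192.8]
tool_rot: [[-0.0, 0.004, -1.0], [0.0, -1.0, -0.004], [-1.0, -0.0, 0.0]]
contact_force: [-0.6, -1.1, 0.3]
width: -0.0
```

Run:
```python
from workcell import state, grab_frame
s=state();print(s["tcp_pos"],s["tool_rot"].round(4),s["contact_force"],s["width"])
print(grab_frame("wrist")["mount"].round(2))
```

```text
[ 276.19840836 -560.45506566  192.82296672] [[-3.0e-04  4.2e-03 -1.0e+00]
 [ 5.0e-04 -1.0e+00 -4.2e-03]
 [-1.0e+00 -5.0e-04  3.0e-04]] [-0.60814229 -1.06340297  0.28830702] -7.758965847845649e-05
[[-0.0000e+00 -3.1000e-01  9.5000e-01 -1.8043e+02]
 [ 1.0000e+00 -0.0000e+00  0.0000e+00 -1.6000e-01]
 [-0.0000e+00  9.5000e-01  3.1000e-01 -7.7170e+01]
 [ 0.0000e+00  0.0000e+00  0.0000e+00  1.0000e+00]]
```

Call:
servo_tool:
  targets:
    - [[0,-2.5,-1],0]
    - [[0,-5,-2.1],0]
    - [[0,-5,-2.1],0]
    - [[0,-5,-2.1],0]
    - [[0,-5,-2.1],0]
    - [[0,-5,-2.1],0]
    - [[0,-5,-2.1],0]
    - [[0,-5,-2.1],0]

```text
time: 1.78
tcp_pos: [433.5, -184.0, 193.4]
tool_rot: [[0.001, 0.003, -1.0], [-0.0, -1.0, -0.003], [-1.0, 0.0, -0.001]]
contact_force: [0.5, -0.5, -0.2]
width: -0.0
```

Call:
servo_tool:
  targets:
    - [[0,-3,-1.1],0]
    - [[0,-2,-1],0]
    - [[0,0,0],0]
    - [[0,0,0],0]
    - [[0,0,0],0]

```text
time: 2.4
tcp_pos: [453.4, -136.8, 193.1]
tool_rot: [[-0.0, -0.001, -1.0], [-0.0, -1.0, 0.001], [-1.0, 0.0, 0.0]]
contact_force: [-0.8, -0.1, 0.2]
width: -0.002
```

Call:
servo_tool:
  targets:
    - [[2,-0.6,0],0]
    - [[4,-0.6,-0.1],0]
    - [[2.5,0,0],0]
    - [[1,0,0],0]
    - [[0.4,0,0],0]
    - [[0,0,0],0]
    - [[0,0,0],0]

```text
time: 3.28
tcp_pos: [455.4, -123.7, 94.8]
tool_rot: [[0.001, 0.001, -1.0], [-0.0, -1.0, -0.001], [-1.0, 0.0, -0.001]]
contact_force: [1.0, 0.2, -0.1]
width: -0.003
```

Run:
```python
from workcell import state, grab_frame
from h import *
s=state();print(s["tcp_pos"],s["contact_force"])
f=grab_frame("scene"); cv2.imwrite("pics/s1.png",cv2.resize(f["frame"][130:290,170:400],None,fx=3.4,fy=3.4))
```

```text
[ 455.39119599 -123.73169868   94.84539334] [ 0.96894707  0.18970327 -0.12779234]
```

View pics/s1.png

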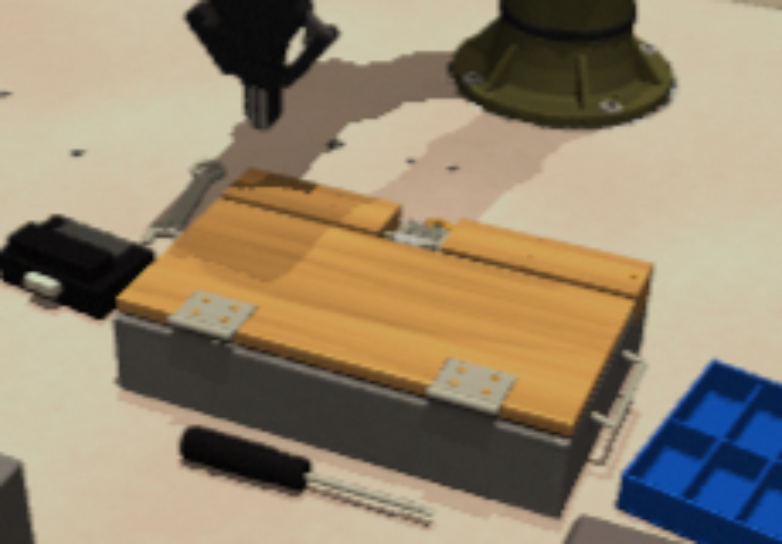

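The picture shows the fingertip near crop pixel (262,125), which looks higher above the rail end than 15 mm. I'll check by projecting the TCP into the image.

Run:
```python
from workcell import state, grab_frame
from h import *
s=state();print(s["tcp_pos"],s["time"])
f=grab_frame("scene"); 
P=np.array([s["tcp_pos"],[488,-147,80],[440,-147,80],[440,201,80],[463,-124,80]],float)
uv=cv2.projectPoints(P,np.array(f["rvec"],float),np.array(f["tvec"],float),np.array(f["K"]),np.array(f["D"]))[0].reshape(-1,2)
print(((uv-[170,130])*3.4).round())
im=cv2.resize(f["frame"][130:290,170:400],None,fx=3.4,fy=3.4)
for p in (uv-[170,130])*3.4: cv2.circle(im,tuple(int(v) for v in p),4,(0,0,255),1)
cv2.imwrite("pics/s2.png",im)
f=grab_frame("top");cv2.imwrite("pics/t2.png",cv2.resize(f["frame"][130:330,180:400],None,fx=3,fy=3))
```

```text
[ 455.35510012 -123.67567711   94.78582497] 3.325
[[265. 168.]
 [222. 196.]
 [249. 170.]
 [653. 264.]
 [261. 188.]]
```

View pics/s2.png

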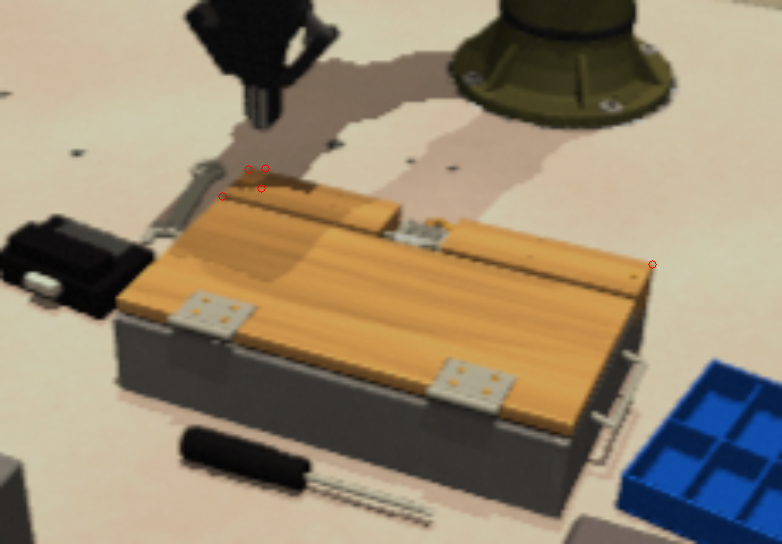

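View pics/t2.png

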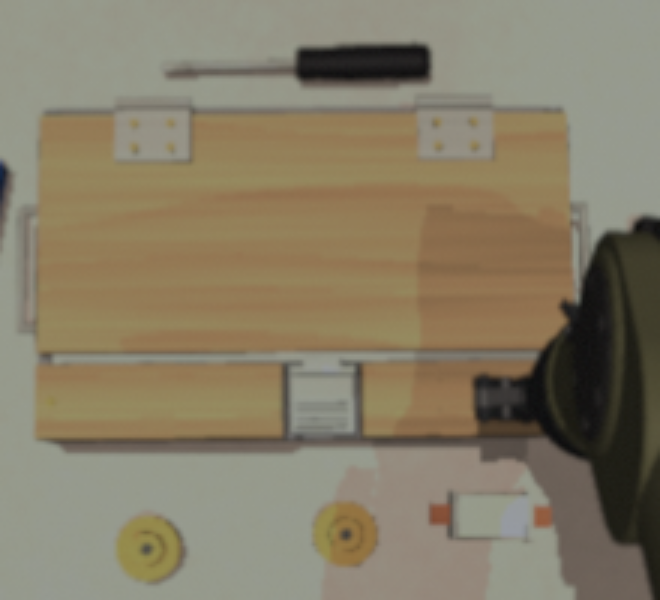

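Run:
```python
from workcell import state, grab_frame
from h import *
s=state();print(s["tcp_pos"],s["time"],s["width"])
f=grab_frame("scene")
for u in (244,247,250):
  pts=[(u,v) for v in range(152,178,2)]; print(np.c_[pts,depthpt(f,pts).round()])
f=grab_frame("top")
pts=[(u,262) for u in range(334,362,3)]; print(np.c_[pts,depthpt(f,pts).round()])
f=grab_frame("wrist"); cv2.imwrite("pics/w3.png",f["frame"])
```

```text
[ 455.21841508 -123.5939288    94.59734583] 3.425 -0.002539004411111901
[[ 244.  152.  464. -129.  183.]
 [ 244.  154.  461. -131.  175.]
 [ 244.  156.  468. -128.  173.]
 [ 244.  158.  463. -130.  164.]
 [ 244.  160.  468. -128.  161.]
 [ 244.  162.  465. -129.  153.]
 [ 244.  164.  468. -128.  148.]
 [ 244.  166.  469. -127.  143.]
 [ 244.  168.  244. -246.    1.]
 [ 244.  170.  260. -238.    3.]
 [ 244.  172.  269. -233.    1.]
 [ 244.  174.  286. -224.    4.]
 [ 244.  176.  300. -218.    5.]]
[[ 247.  152.  468. -118.  187.]
 [ 247.  154.  467. -119.  180.]
 [ 247.  156.  465. -120.  173.]
 [ 247.  158.  468. -119.  169.]
 [ 247.  160.  465. -120.  161.]
 [ 247.  162.  466. -120.  155.]
 [ 247.  164.  468. -119.  151.]
 [ 247.  166.  468. -119.  145.]
 [ 247.  168.  244. -235.    3.]
 [ 247.  170.  253. -230.    1.]
 [ 247.  172.  270. -222.    4.]
 [ 247.  174.  281. -216.    3.]
 [ 247.  176.  292. -211.    3.]]
[[ 250.  152.  462. -112.  185.]
 [ 250.  154.  462. -112.  179.]
 [ 250.  156.  459. -114.  172.]
 [ 250.  158.  460. -114.  166.]
 [ 250.  160.  462. -113.  161.]
 [ 250.  162.  461. -113.  155.]
 [ 250.  164.  463. -112.  150.]
 [ 250.  166.  224. -233.    2.]
 [ 250.  168.  236. -227.    1.]
 [ 250.  170.  249. -221.    1.]
 [ 250.  172.  262. -215.    2.]
 [ 250.  174.  273. -209.    1.]
 [ 250.  176.  292. -200.    5.]]
[[334. 262. 465. -73.  80.]
 [337. 262. 465. -79.  80.]
 [340. 262. 457. -66. 225.]
 [343. 262. 456. -70. 230.]
 [346. 262. 456. -75. 230.]
 [349. 262. 456. -80. 232.]
 [352. 262. 455. -84. 238.]
 [355. 262. 454. -86. 256.]
 [358. 262. 453. -86. 285.]
 [361. 262. 450. -83. 328.]]
```

View pics/w3.png

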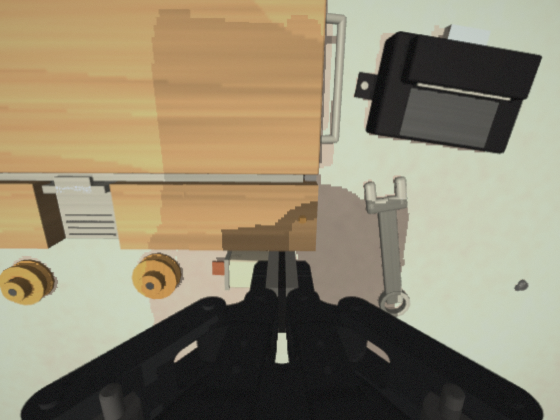

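The scene depth puts the finger's lowest visible point at z≈143, while the reported TCP is 94.6. I'll check this again with the wrist camera and its mount before trusting either figure.

Run:
```python
from workcell import state, grab_frame
from h import *
s=state();print(s["tcp_pos"],s["joints"].round(3))
f=grab_frame("wrist"); M=np.array(f["mount"]); K=np.array(f["K"]);D=np.array(f["D"])
Mi=np.linalg.inv(M)
for o in (0,-19,-45,-60):
    p=(Mi@[o,0,0,1])[:3]; uv=cv2.projectPoints(p[None],np.zeros(3),np.zeros(3),K,D)[0].ravel(); print(o,uv.round(1),p.round(1))
def w(u,v):
    n=cv2.undistortPoints(np.array([[[u,v]]],float),K,D).ravel(); z=f["z_map"][v,u]
    pt=(M@np.r_[n*z,z,1])[:3]
    return z,pt.round(1),(s["tool_rot"]@pt+s["tcp_pos"]).round(1)
for uv in [(270,256),(275,254),(270,262),(290,254),(292,258),(283,275),(290,270),(200,215),(90,210),(316,185),(158,285),(240,100)]: print(uv,*w(*uv))
```

```text
[ 454.97927354 -123.51484832   94.30070077] [ 0.396  0.394 -0.252  2.031  0.144  0.732 -1.515]
0 [281.5 236.2] [ -0.   18.4 195.4]
-19 [281.5 248.9] [  0.   24.2 177.3]
-45 [281.6 271.3] [  0.   32.1 152.5]
-60 [281.6 287.8] [  0.   36.7 138.2]
(270, 256) 146.94873 [-47.7  -5.6  -9.9] [ 464.9 -117.9  142. ]
(275, 254) 148.78632 [-45.7  -3.2 -10. ] [ 465.  -120.3  140. ]
(270, 262) 140.68571 [-54.2  -5.4 -10.1] [ 465.1 -118.1  148.5]
(290, 254) 148.83221 [-45.7   4.2 -10. ] [ 465.  -127.7  140. ]
(292, 258) 145.77237 [-49.    5.   -9.5] [ 464.5 -128.5  143.3]
(283, 275) 128.67308 [-66.7   0.6 -10.6] [ 465.5 -124.1  161. ]
(290, 270) 133.12775 [-62.1   3.7 -10.4] [ 465.3 -127.2  156.4]
(200, 215) 207.60596 [ 15.8 -56.2  -9.1] [464.  -67.4  78.5]
(90, 210) 218.38031 [  27.2 -139.2   -9. ] [463.8  15.7  67.1]
(316, 185) 200.64424 [ 15.2  23.  -30.4] [ 485.4 -146.5   79.1]
(158, 285) 285.68365 [  69.3 -117.2   79.9] [375.   -6.4  24.9]
(240, 100) 184.55287 [ 15.5 -25.4 -83.8] [538.7 -98.   78.8]
```

Both cameras put the real fingertips about 46 mm behind the reported TCP. They also see the rail where I measured it, with its top at 79–80. So I'd expect contact at a reported TCP z of about 34 rather than 80, but I'll go down by feel and be careful around both heights.

Call:
servo_tool:
  targets:
    - [[0.4,0,0],0]
    - [[0.3,0,0],0]
    - [[0.2,0,0],0]
    - [[0.2,0,0],0]
    - [[0,0,0],0]
    - [[0,0,0],0]

```text
time: 4.38
tcp_pos: [454.9, -123.5, 83.1]
tool_rot: [[0.0, 0.001, -1.0], [-0.0, -1.0, -0.001], [-1.0, 0.0, -0.0]]
contact_force: [-0.6, 0.4, 0.3]
width: -0.001
```

Call:
servo_tool:
  targets:
    - [[0.1,0,0],0]
    - [[0.1,0,0],0]
    - [[0.05,0,0],0]
    - [[0.05,0,0],0]
    - [[0.05,0,0],0]
    - [[0.05,0,0],0]
    - [[0,0,0],0]

```text
time: 5.25
tcp_pos: [454.8, -123.5, 79.1]
tool_rot: [[-0.0, 0.001, -1.0], [0.0, -1.0, -0.001], [-1.0, -0.0, 0.0]]
contact_force: [0.2, 0.3, -0.6]
width: -0.005
```

Call:
servo_tool:
  targets:
    - [[0.05,0,0],0]
    - [[0.05,0,0],0]
    - [[0.1,0,0],0]
    - [[0.1,0,0],0]
    - [[0,0,0],0]

```text
time: 5.88
tcp_pos: [454.8, -123.5, 76.0]
tool_rot: [[-0.0, 0.001, -1.0], [0.0, -1.0, -0.001], [-1.0, -0.0, 0.0]]
contact_force: [-0.2, 0.4, 0.8]
width: 0.001
```

Call:
servo_tool:
  targets:
    - [[0.1,0,0],0]
    - [[0.1,0,0],0]
    - [[0.1,0,0],0]
    - [[0,0,0],0]

```text
time: 6.38
tcp_pos: [454.8, -123.5, 73.0]
tool_rot: [[-0.0, 0.001, -1.0], [0.0, -1.0, -0.001], [-1.0, -0.0, 0.0]]
contact_force: [0.0, -0.1, 0.4]
width: -0.002
```

There's no contact at 73, so the offset is real. I'll carry on down towards 38.

Call:
servo_tool:
  targets:
    - [[0.5,0,0],0]
    - [[0.6,0,0],0]
    - [[0.6,0,0],0]
    - [[0.5,0,0],0]
    - [[0.3,0,0],0]
    - [[0.2,0,0],0]
    - [[0,0,0],0]

```text
time: 7.25
tcp_pos: [454.9, -123.5, 46.0]
tool_rot: [[-0.0, 0.001, -1.0], [0.0, -1.0, -0.001], [-1.0, -0.0, 0.0]]
contact_force: [0.2, -0.2, -1.0]
width: -0.001
```

Run:
```python
from workcell import state, grab_frame
from h import *
s=state();print(s["tcp_pos"],s["contact_force"])
f=grab_frame("wrist"); M=np.array(f["mount"]); K=np.array(f["K"]);D=np.array(f["D"])
def w(u,v):
    n=cv2.undistortPoints(np.array([[[u,v]]],float),K,D).ravel(); z=f["z_map"][v,u]
    return (s["tool_rot"]@(M@np.r_[n*z,z,1])[:3]+s["tcp_pos"]).round(1)
for v in range(238,262,3): print(v,w(276,v),w(290,v))
cv2.imwrite("pics/w4.png",f["frame"])
f=grab_frame("scene"); cv2.imwrite("pics/s4.png",cv2.resize(f["frame"][130:290,170:400],None,fx=3.4,fy=3.4))
```

```text
[ 454.86886439 -123.51082126   46.03304225] [ 0.23776796 -0.21583235 -1.00915231]
238 [ 468.  -120.6   79.1] [ 468.5 -128.    80.3]
241 [ 466.6 -120.6   80. ] [ 466.6 -128.    79.8]
244 [ 464.7 -120.6   79.6] [ 464.6 -128.    79.3]
247 [ 463.1 -120.6   79.8] [ 463.  -128.    79.7]
250 [ 461.6 -120.6   80.3] [ 461.3 -128.    79.7]
253 [ 464.8 -120.7   90.4] [ 464.9 -127.7   90.6]
256 [ 464.8 -120.8   93.7] [ 465.1 -127.6   94.3]
259 [ 464.8 -120.8   96.9] [ 464.5 -127.6   96.2]
```

View pics/s4.png

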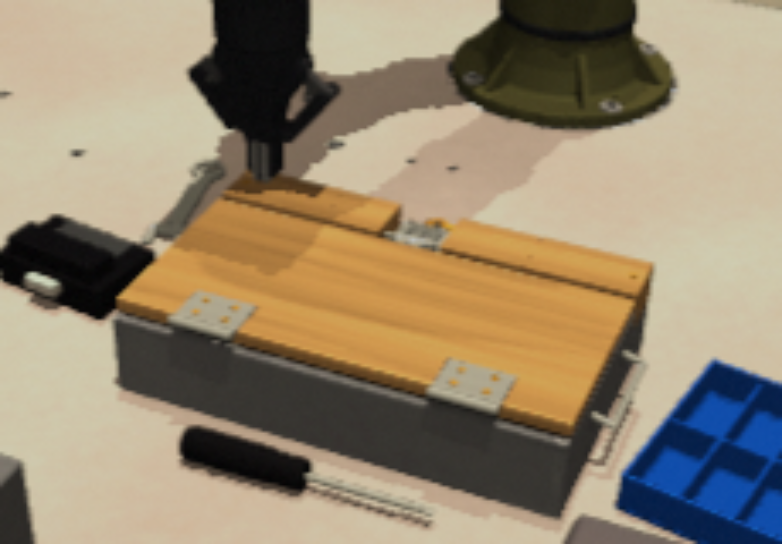

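View pics/w4.png

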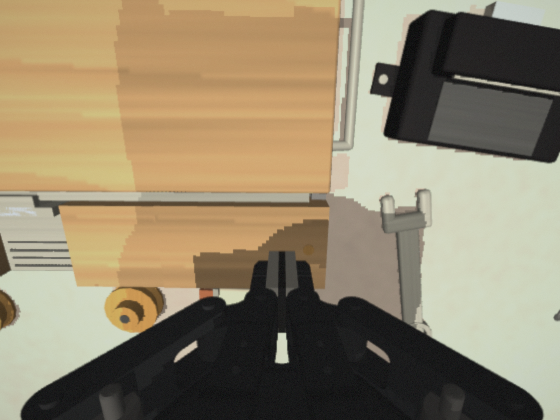

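The fingertip is now about 10 mm above the rail, over it near its right end. Both views agree with the 45 mm offset. I'll feel down in small steps.

Call:
servo_tool:
  targets:
    - [[0.2,0,0],0]
    - [[0.2,0,0],0]
    - [[0.2,0,0],0]
    - [[0.1,0,0],0]
    - [[0,0,0],0]

```text
time: 7.98
tcp_pos: [455.0, -123.6, 41.7]
tool_rot: [[0.002, 0.001, -1.0], [-0.001, -1.0, -0.001], [-1.0, 0.001, -0.002]]
contact_force: [-9.8, 1.8, 37.7]
width: -0.002
```

Call:
servo_tool:
  targets:
    - [[0.05,0,0],0]
    - [[0.05,0,0],0]
    - [[0,0,0],0]

```text
time: 8.35
tcp_pos: [455.1, -123.7, 41.7]
tool_rot: [[0.002, 0.001, -1.0], [-0.002, -1.0, -0.001], [-1.0, 0.002, -0.002]]
contact_force: [-12.7, 2.8, 51.4]
width: 0.0
```

Call:
servo_tool:
  targets:
    - [[0.05,0,0],0]
    - [[0.05,0,0],0]
    - [[0,0,0],0]

```text
time: 8.72
tcp_pos: [455.1, -123.7, 41.6]
tool_rot: [[0.003, 0.001, -1.0], [-0.002, -1.0, -0.001], [-1.0, 0.002, -0.003]]
contact_force: [-15.7, 3.9, 63.8]
width: 0.001
```

Call:
servo_tool:
  targets:
    - [[0.05,0,0],0]
    - [[0,0,0],0]

```text
time: 8.98
tcp_pos: [455.1, -123.7, 41.6]
tool_rot: [[0.003, 0.001, -1.0], [-0.003, -1.0, -0.001], [-1.0, 0.003, -0.003]]
contact_force: [-16.8, 4.5, 70.6]
width: -0.001
```

Contact came at reported z≈41.8. I batched those steps too far and it pressed to 70 N, so I'll ease back to a light touch. The tool gives about 13 N per mm of command.

Call:
servo_tool:
  targets:
    - [[-0.3,0,0],0]
    - [[-0.18,0,0],0]
    - [[0,0,0],0]
    - [[0,0,0],0]

```text
time: 9.48
tcp_pos: [455.1, -123.6, 41.9]
tool_rot: [[0.0, 0.001, -1.0], [-0.0, -1.0, -0.001], [-1.0, 0.0, -0.0]]
contact_force: [-2.9, 0.5, 13.8]
width: -0.0
```

Call:
servo_tool:
  targets:
    - [[-0.05,0,0],0]
    - [[0,0,0],0]
    - [[0,0,0],0]

```text
time: 9.85
tcp_pos: [455.1, -123.6, 41.9]
tool_rot: [[0.0, 0.001, -1.0], [-0.0, -1.0, -0.001], [-1.0, 0.0, -0.0]]
contact_force: [-2.1, -0.4, 8.3]
width: -0.0
```

Run:
```python
from workcell import state, grab_frame
from h import *
s=state();print(s["tcp_pos"],s["contact_force"])
f=grab_frame("scene"); cv2.imwrite("pics/s5.png",cv2.resize(f["frame"][130:290,170:400],None,fx=3.4,fy=3.4))
```

```text
[ 455.07440934 -123.57506141   41.88609286] [-2.14436171 -0.3540269   8.30813412]
```

View pics/s5.png

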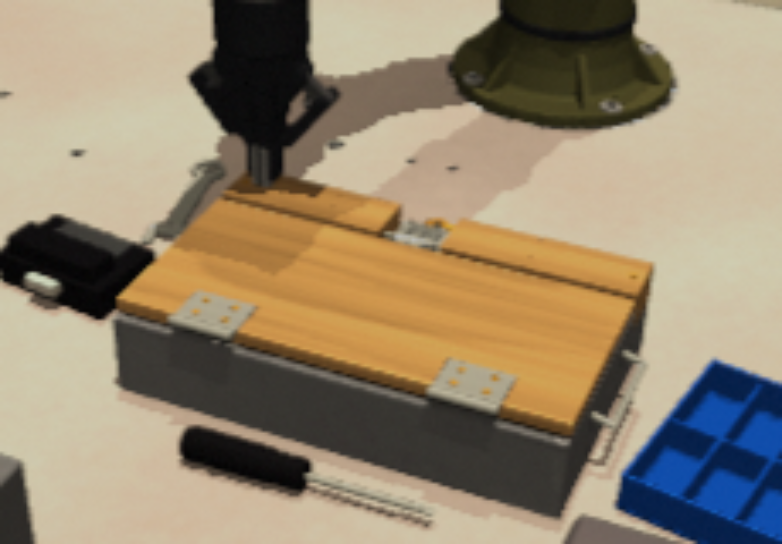

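The tip is resting on the rail near its right end, at crop pixel (262,185), with about 8 N. Now I'll run it inwards, which is tool -y.

Call:
servo_tool:
  targets:
    - [[0,-0.3,0],0]
    - [[0,-0.4,0],0]
    - [[0,-0.5,0],0]
    - [[0,-0.5,0],0]
    - [[0,-0.5,0],0]
    - [[0,-0.5,0],0]
    - [[0,-0.4,0],0]
    - [[0,0,0],0]

```text
time: 10.9
tcp_pos: [455.5, -93.1, 41.9]
tool_rot: [[0.001, 0.0, -1.0], [-0.001, -1.0, -0.0], [-1.0, 0.001, -0.001]]
contact_force: [-0.8, -1.9, 5.7]
width: 0.001
```

Call:
servo_tool:
  targets:
    - [[0.02,-0.4,0],0]
    - [[0,-0.5,0],0]
    - [[0,-0.5,0],0]
    - [[0.01,-0.5,0],0]
    - [[0,-0.5,0],0]
    - [[0,-0.5,0],0]
    - [[0,-0.3,0],0]
    - [[0,0,0],0]

```text
time: 11.9
tcp_pos: [455.8, -61.9, 41.9]
tool_rot: [[0.002, -0.0, -1.0], [-0.002, -1.0, 0.0], [-1.0, 0.002, -0.002]]
contact_force: [0.4, -3.4, 8.5]
width: 0.0
```

Call:
servo_tool:
  targets:
    - [[0.02,-0.4,0],0]
    - [[0.01,-0.5,0],0]
    - [[0.01,-0.5,0],0]
    - [[0,-0.5,0],0]
    - [[0,-0.5,0],0]
    - [[0,-0.4,0],0]
    - [[0,0,0],0]

```text
time: 12.78
tcp_pos: [455.8, -34.0, 41.5]
tool_rot: [[0.002, -0.001, -1.0], [-0.002, -1.0, 0.001], [-1.0, 0.002, -0.002]]
contact_force: [-0.8, -4.8, 9.5]
width: -0.002
```

It dropped 0.4 mm, which is the proud part's step and not the notch. I'll go on.

Call:
servo_tool:
  targets:
    - [[0,-0.3,0],0]
    - [[0,-0.4,0],0]
    - [[0,-0.4,0],0]
    - [[0,-0.4,0],0]
    - [[0,-0.4,0],0]
    - [[0,0,0],0]

```text
time: 13.52
tcp_pos: [455.7, -15.1, 41.5]
tool_rot: [[0.001, -0.001, -1.0], [-0.002, -1.0, 0.001], [-1.0, 0.002, -0.001]]
contact_force: [-0.4, -6.0, 10.9]
width: -0.002
```

Call:
servo_tool:
  targets:
    - [[0,-0.3,0],0]
    - [[0,-0.3,0],0]
    - [[0,-0.3,0],0]
    - [[0,-0.3,0],0]
    - [[0,0,0],0]

```text
time: 14.15
tcp_pos: [455.5, -2.3, 41.2]
tool_rot: [[0.001, 0.0, -1.0], [-0.001, -1.0, -0.0], [-1.0, 0.001, -0.001]]
contact_force: [-0.4, -3.7, 6.0]
width: -0.007
```

The tip has started to drop past the notch edge, which I measured at y≈-7. I'll move on to the notch middle at y≈19.

Call:
servo_tool:
  targets:
    - [[0,-0.3,0],0]
    - [[0,-0.4,0],0]
    - [[0,-0.4,0],0]
    - [[0,-0.4,0],0]
    - [[0,-0.4,0],0]
    - [[0,-0.2,0],0]
    - [[0,0,0],0]
    - [[0,0,0],0]

```text
time: 15.15
tcp_pos: [454.8, 19.3, 41.2]
tool_rot: [[0.0, 0.001, -1.0], [-0.0, -1.0, -0.001], [-1.0, 0.0, -0.0]]
contact_force: [0.1, 0.4, 0.1]
width: -0.003
```

Run:
```python
from workcell import state, grab_frame
from h import *
s=state();print(s["tcp_pos"],s["contact_force"])
f=grab_frame("top"); a=cv2.resize(f["frame"][130:330,180:400],None,fx=3,fy=3);cv2.imwrite("pics/t6.png",a)
f=grab_frame("wrist"); cv2.imwrite("pics/w6.png",f["frame"])
```

```text
[454.77687888  19.33410986  41.22076806] [0.14992907 0.37142361 0.11441583]
```

View pics/w6.png

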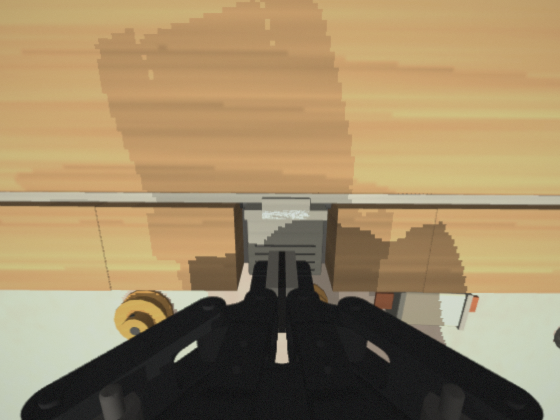

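The wrist view shows the tip centred over the notch, with the notch at columns 240–332 and the finger at 282, and no force on it. Before pressing, I'll check how far the hand's back side reaches towards the lid at each height, so the rising lid clears it.

Run:
```python
from workcell import state, grab_frame
from h import *
s=state()
f=grab_frame("scene")
vv,uu=np.mgrid[20:260,150:420]; pts=np.c_[uu.ravel(),vv.ravel()]
P=depthpt(f,pts); ok=(abs(P[:,1]-19)<80)&(P[:,2]>84)&(P[:,0]<560)&(P[:,0]>400)
P=P[ok]
for z in range(84,260,8):
    q=P[(P[:,2]>=z)&(P[:,2]<z+8)]
    if len(q)>3: print(z,len(q),"x",np.percentile(q[:,0],[50,97]).round(),"y",np.percentile(q[:,1],[2,98]).round())
cv2.imwrite("pics/s7.png",cv2.resize(f["frame"][90:270,180:400],None,fx=3.3,fy=3.3))
```

```text
84 122 x [515. 553.] y [-56.  95.]
92 33 x [463. 468.] y [ 3. 30.]
100 27 x [462. 467.] y [ 4. 30.]
108 31 x [463. 468.] y [ 5. 31.]
116 24 x [464. 468.] y [ 5. 31.]
124 49 x [466. 470.] y [-11.  46.]
132 91 x [465. 470.] y [-19.  52.]
140 73 x [466. 472.] y [-26.  57.]
148 80 x [466. 474.] y [-31.  63.]
156 84 x [467. 474.] y [-38.  70.]
164 119 x [467. 474.] y [-40.  77.]
172 131 x [465. 475.] y [-40.  77.]
180 99 x [466. 476.] y [-28.  63.]
188 106 x [466. 474.] y [-22.  57.]
196 48 x [465. 470.] y [-19.  56.]
204 26 x [465. 491.] y [-11.  55.]
212 83 x [486. 494.] y [-14.  54.]
220 90 x [487. 493.] y [-14.  54.]
228 85 x [486. 493.] y [-15.  54.]
236 90 x [487. 494.] y [-15.  54.]
244 85 x [488. 495.] y [-16.  54.]
252 135 x [481. 492.] y [-16.  53.]
```

View pics/s7.png

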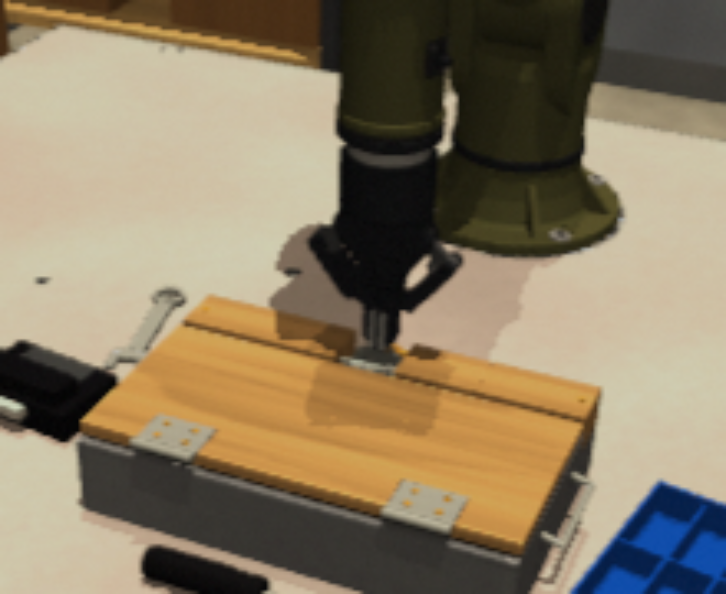

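There's plenty of room. Below z≈205 the hand stays at x<476, while the lid edge is at 496, and the body starts about 128 mm above the tip. Now I'll go down into the notch.

Call:
servo_tool:
  targets:
    - [[0.2,0,0],0]
    - [[0.3,0,0],0]
    - [[0.3,0,0],0]
    - [[0.2,0,0],0]
    - [[0,0,0],0]

```text
time: 15.92
tcp_pos: [454.6, 19.5, 31.0]
tool_rot: [[-0.0, 0.001, -1.0], [-0.0, -1.0, -0.001], [-1.0, 0.0, 0.0]]
contact_force: [-0.5, 1.2, -0.4]
width: 0.003
```

Call:
servo_tool:
  targets:
    - [[0.1,0,0],0]
    - [[0.1,0,0],0]
    - [[0.1,0,0],0]
    - [[0,0,0],0]

```text
time: 16.42
tcp_pos: [454.6, 19.5, 28.3]
tool_rot: [[-0.0, 0.001, -1.0], [-0.0, -1.0, -0.001], [-1.0, 0.0, 0.0]]
contact_force: [-1.6, -0.0, 4.4]
width: 0.001
```

It's on the catch at about 4.4 N, and I'll press on.

Call:
servo_tool:
  targets:
    - [[0.1,0,0],0]
    - [[0.1,0,0],0]
    - [[0.1,0,0],0]
    - [[0,0,0],0]

```text
time: 16.92
tcp_pos: [454.1, 19.5, 25.2]
tool_rot: [[-0.001, 0.001, -1.0], [-0.0, -1.0, -0.001], [-1.0, 0.0, 0.001]]
contact_force: [-2.5, 0.1, 5.6]
width: 0.002
```

Call:
servo_tool:
  targets:
    - [[0.1,0,0],0]
    - [[0.1,0,0],0]
    - [[0,0,0],0]

```text
time: 17.3
tcp_pos: [454.1, 19.5, 23.2]
tool_rot: [[-0.001, 0.001, -1.0], [-0.0, -1.0, -0.001], [-1.0, 0.0, 0.001]]
contact_force: [-3.1, -0.5, 7.6]
width: 0.002
```

Call:
servo_tool:
  targets:
    - [[0.1,0,0],0]
    - [[0.05,0,0],0]
    - [[0,0,0],0]
    - [[0,0,0],0]

```text
time: 17.8
tcp_pos: [454.1, 19.5, 22.1]
tool_rot: [[-0.001, 0.001, -1.0], [-0.0, -1.0, -0.001], [-1.0, 0.0, 0.001]]
contact_force: [-3.5, 0.9, 12.9]
width: 0.003
```

Call:
servo_tool:
  targets:
    - [[0.08,0,0],0]
    - [[0,0,0],0]
    - [[0,0,0],0]
    - [[0,0,0],0]
    - [[0,0,0],0]

```text
time: 18.42
tcp_pos: [454.2, 19.5, 21.9]
tool_rot: [[-0.0, 0.001, -1.0], [-0.0, -1.0, -0.001], [-1.0, 0.0, 0.0]]
contact_force: [-6.8, 0.9, 20.1]
width: 0.005
```

Run:
```python
from workcell import state, grab_frame
from h import *
f=grab_frame("scene")
cv2.imwrite("pics/s8.png",cv2.resize(f["frame"][90:270,180:400],None,fx=3.3,fy=3.3))
```

```text
(no output)
```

View pics/s8.png

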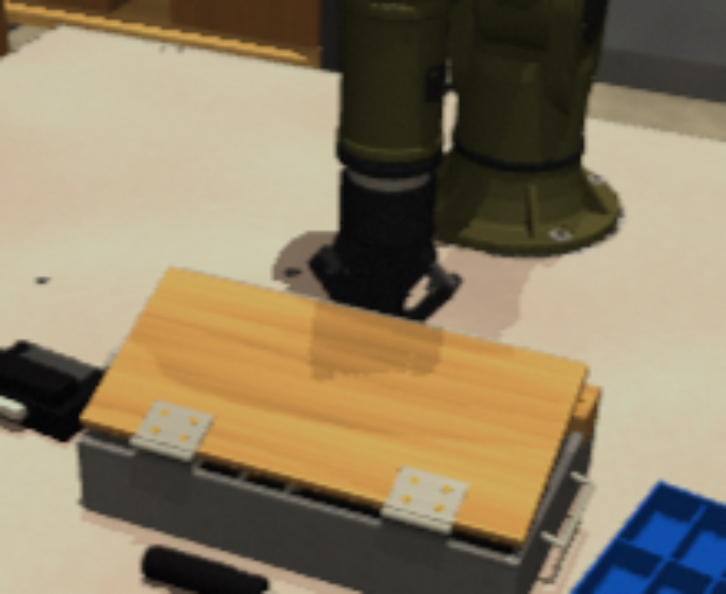

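The catch is bottomed at 20 N and the lid has sprung up. I'll draw the hand straight up out of the notch, then up and back towards the robot.

Call:
servo_tool:
  targets:
    - [[-0.5,0,0],0]
    - [[-1,0,0],0]
    - [[-2,0,0],0]
    - [[-3,0,0.5],0]
    - [[-4,0,1],0]
    - [[-4,0,1],0]
    - [[-4,0,1],0]
    - [[-2,0,0],0]

```text
time: 19.48
tcp_pos: [419.9, 19.5, 228.3]
tool_rot: [[0.003, 0.001, -1.0], [-0.0, -1.0, -0.001], [-1.0, 0.0, -0.003]]
contact_force: [-0.3, -0.7, -0.4]
width: -0.002
```

Call:
servo_tool:
  targets:
    - [[-2,2,0],0]
    - [[0,5,0],0]
    - [[0,5,0],0]
    - [[0,5,0],0]
    - [[0,5,0],0]
    - [[0,3,0],0]
    - [[0,0,0],0]
    - [[0,0,0],0]

```text
time: 20.48
tcp_pos: [420.0, -229.6, 245.8]
tool_rot: [[-0.0, 0.001, -1.0], [0.001, -1.0, -0.001], [-1.0, -0.001, 0.0]]
contact_force: [0.3, 1.2, -0.3]
width: 0.0
```

Run:
```python
from workcell import state, grab_frame
from h import *
s=state();print(s["time"],s["tcp_pos"],s["contact_force"])
f=grab_frame("scene"); cv2.imwrite("pics/s9.png",f["frame"])
f=grab_frame("top"); cv2.imwrite("pics/t9.png",f["frame"])
g=pickle.load(open("top0.pkl","rb"))
pts=[(230,240),(280,240),(330,240)]; print(depthpt(f,pts).round())
def cen(f,lo,hi,roi):
    u0,v0,u1,v1=roi; m=cv2.inRange(cv2.cvtColor(f["frame"],cv2.COLOR_BGR2HSV),lo,hi)[v0:v1,u0:u1]; k=cv2.moments(m,True)
    return (k["m10"]/max(k["m00"],1)+u0).__round__(1),(k["m01"]/max(k["m00"],1)+v0).__round__(1),int(k["m00"])
for n,lo,hi,roi in [("pa",(15,120,50),(35,255,255),(210,295,250,330)),("pb",(15,120,50),(35,255,255),(275,290,312,325)),("fuse",(3,130,60),(15,255,255),(318,290,370,315)),("tray",(100,120,40),(125,255,255),(100,170,190,265)),("reader",(0,0,0),(180,255,45),(380,195,450,250)),("sd",(0,0,0),(180,255,45),(270,140,330,162))]:
    print(n,cen(g,lo,hi,roi),cen(f,lo,hi,roi))
```

```text
20.475 [ 420.00337655 -229.62474203  245.84835639] [ 0.31160355  1.19541525 -0.30662601]
[[505. 123. 135.]
 [503.  32. 138.]
 [502. -60. 139.]]
pa (229.4, 312.2, 284) (229.4, 312.1, 279)
pb (294.7, 307.6, 271) (294.8, 307.6, 271)
fuse (340.1, 301.4, 50) (340.1, 301.4, 50)
tray (145.5, 217.0, 4371) (145.3, 217.0, 4420)
reader (414.6, 220.3, 1266) (414.2, 220.4, 1273)
sd (301.2, 150.7, 427) (301.1, 150.7, 421)
```

View pics/s9.png

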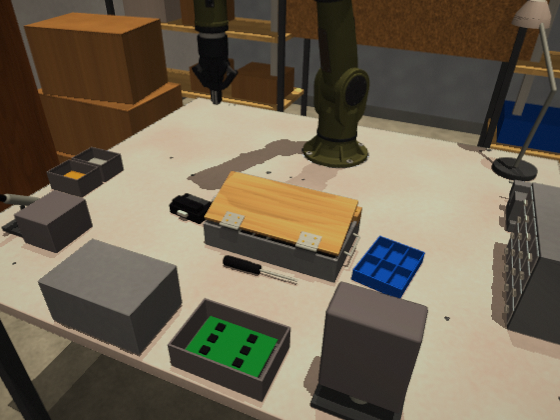

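View pics/t9.png

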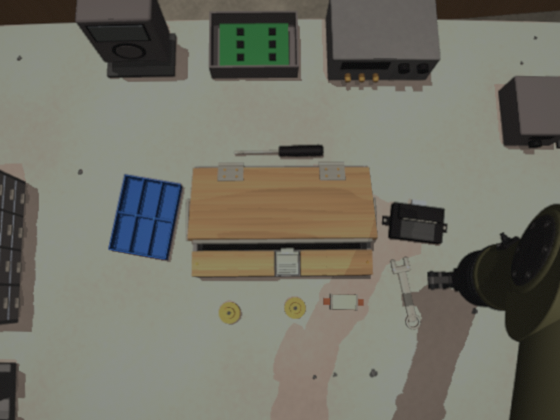

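The lid stands open with its front edge about 58 mm above the rail, in top view rows 168–240. The hand is clear of everything and the bystanders haven't moved. I'll hand the job in.

```bash
python3 -c "
from workcell import ctrl; print(ctrl.job_done())"
```

```text
the job is handed in; nothing more can be done
None
```

The lid is open and standing ajar, and I handed the job in at about 20.5 s of the 64 s allowed. I set the closed fingertips on the rail near its right end and ran them inwards to the notch, about 8 mm right of the rail's middle. I then pressed the catch down until the force rose to 20 N, and the lid sprang up by itself.

**Last checks:**
- **Lid:** its front edge reads 135–139 mm above the bench, against about 140 expected at the stop.
- **Bystanders:** the pulleys, fuse, tray, reader head and screwdriver were within 0.4 pixel of where they started in the top view. The wrench I judged only by eye, and it looked unmoved.
- **Hand:** it was clear of everything, with no real contact force.

**What disagreed or went wrong:**
- **Fingertip position:** the real fingertips ended about 38 mm (by touch) to 46 mm (by camera) behind the reported TCP. I went by touch instead.
- **First touch too hard:** I sent too many downward steps at once, and the wrist force reached about 71 N before I eased back to 8 N. That is under the 120 N wrist limit, and the pictures show only the fingertips on the rail.

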